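# Fold back the reorder flag of the refilled bin

### The job

Every shelf bin has its hinged reorder flag standing out in front, but the bin with the junction boxes has just been refilled. With the fingertips, without picking anything up, push that bin's flag up and over its hinge until it lies fully folded back over the bin, card face up. Leave the flags of the two empty bins standing out, and do not disturb the boxes in the bin or the other things on the bench.

Things in the scene. Friction and masses are not known exactly. Their poses are not given: they have to be found in the camera images.
- bin_stocked: The refilled steel shelf bin, 150 mm long (x), 100 wide (y), 95 high, open, fixed on a 165 x 110 mm timber riser 6 to 39 mm high. Origin: centre of its underside, on the riser; x points from its front (the flag's side, facing the robot) to its back, z up. Six boxes lie in it, the front two in one layer, the rear four in two (tops 79 mm above the origin). A 6 mm cross rod spans its mouth 50 mm behind the hinge.
- flag_stocked (a joint): Hinged flag of the refilled bin. 0 rad = straight out, level, in front of the bin towards the robot (reorder position); grows as the free edge swings up and over the hinge; 1.57 = upright; 3.14 = folded back level over the bin, at its stop. Starts between 0 and 0.25. Friction hinge: it stays at any angle, and turns with 1 to 2 N at the free edge.
- hinge_stocked (a point): Middle of that flag's hinge axis, on the bin's front rim, 72 mm in front of the bin's origin, 100 mm above it; the hinge axis is the bin's y, in the flag's mid plane. Under the standing-out flag it is free down to the bench, but for two thin rests reaching 14 mm out from the bin's front wall.
- edge_stocked (a point): Middle of that flag's free edge, 65 mm from the hinge axis; turns with the flag. The flag is a 3 mm aluminium plate, 70 mm wide along the hinge. A 13 mm finger lip along the free edge is bent 60 degrees out of it: up while it stands out, down into the bin when folded back. An embossed ring is on the face that is up at first, a framed card on the other.
- bin_empty1: An empty steel shelf bin, 150 mm long (x), 100 wide (y), 95 high, open, fixed on a 165 x 110 mm timber riser 6 to 39 mm high. Origin: centre of its underside, on the riser; x points from its front (the flag's side, facing the robot) to its back, z up. Nothing lies in it.
- flag_empty1 (a joint): Hinged flag of an empty bin. 0 rad = straight out, level, in front of the bin towards the robot (reorder position); grows as the free edge swings up and over the hinge; 1.57 = upright; 3.14 = folded back level over the bin, at its stop. Starts between 0 and 0.25. Friction hinge: it stays at any angle, and turns with 1 to 2 N at the free edge.
- hinge_empty1 (a point): Middle of that flag's hinge axis, on the bin's front rim, 72 mm in front of the bin's origin, 100 mm above it; the hinge axis is the bin's y, in the flag's mid plane.
- edge_empty1 (a point): Middle of that flag's free edge, 65 mm from the hinge axis; turns with the flag. Same flag as on the refilled bin.
- bin_empty2: An empty steel shelf bin, 150 mm long (x), 100 wide (y), 95 high, open, fixed on a 165 x 110 mm timber riser 6 to 39 mm high. Origin: centre of its underside, on the riser; x points from its front (the flag's side, facing the robot) to its back, z up. Nothing lies in it.
- flag_empty2 (a joint): Hinged flag of an empty bin. 0 rad = straight out, level, in front of the bin towards the robot (reorder position); grows as the free edge swings up and over the hinge; 1.57 = upright; 3.14 = folded back level over the bin, at its stop. Starts between 0 and 0.25. Friction hinge: it stays at any angle, and turns with 1 to 2 N at the free edge.
- hinge_empty2 (a point): Middle of that flag's hinge axis, on the bin's front rim, 72 mm in front of the bin's origin, 100 mm above it; the hinge axis is the bin's y, in the flag's mid plane.
- edge_empty2 (a point): Middle of that flag's free edge, 65 mm from the hinge axis; turns with the flag. Same flag as on the refilled bin.
- jbox0: One of the white junction boxes lying in the refilled bin, 54 x 42 x 38 mm, loose; origin at the centre of its underside. To be left alone.
- jbox1: One of the white junction boxes lying in the refilled bin, 54 x 42 x 38 mm, loose; origin at the centre of its underside. To be left alone.
- jbox2: One of the white junction boxes lying in the refilled bin, 54 x 42 x 38 mm, loose; origin at the centre of its underside. To be left alone.
- jbox3: One of the white junction boxes lying in the refilled bin, 54 x 42 x 38 mm, loose; origin at the centre of its underside. To be left alone.
- jbox4: One of the white junction boxes lying in the refilled bin, 54 x 42 x 38 mm, loose; origin at the centre of its underside. To be left alone.
- jbox5: One of the white junction boxes lying in the refilled bin, 54 x 42 x 38 mm, loose; origin at the centre of its underside. To be left alone.
- decking: Loose piece of ribbed decking board, 120 x 70 x 24 mm, lying flat; origin at the centre of its underside. A bystander.
- plug: Grey industrial plug standing on its wide end, 64 mm across, 112 mm high; origin at the centre of its underside. A bystander.
- jar: Glass screw jar with steel cap, 66 mm across, 75 mm high, standing; origin at the centre of its underside. A bystander.
- screwdriver: Screwdriver lying on the bench between the robot and the bins, 200 mm long, handle up to 26 mm thick; origin at mid length on its underside, x along its shaft towards the tip. A bystander.

How it is judged:
By the outcome, as a careful person would: the job done as asked, in the order asked, and still so for the second after the job is handed in, with the robot touching nothing.
It also fails if it takes over 40 s, if anything falls off the work surface, if the arm or the gripper's body presses on something with over 40 N, if the wrist force passes 120 N, or if a joint passes its speed limit or range.

### The arm

A 7-joint arm with a two-finger parallel gripper is mounted at the origin on the work surface. World frame = base frame: x ahead of the robot, y to its left, z up, the work surface at z = 0. Lengths are in m, angles in rad, forces in N, time in s.
With the tool pointing down it reaches from about 0.35 to 0.9 m from the base axis. Payload 8.1 kg.
Tool frame: the origin (TCP) lies midway between the tips of the shut fingers; the grasp point (between the pads) lies 19 mm behind it (arm.pinch_z is the distance from the TCP to the grasp point, in m); z points along the fingers, y is the line along which they close (so a half turn about z gives the same grasp; the last joint's range is limited). The gripper opens to 92 mm and grips with 3 to 60 N. Pads are 19 mm wide; open, the fingers measure 130 mm over their backs; the gripper's body (75 mm by 190 mm) begins 47 mm behind the grasp point.
Start: joints at [-1.203, 0.434, 0.025, 1.573, -0.012, 1.134, -0.075], TCP at [0.284, 0.557, 0.227] pointing down, gripper open.
Joint ranges: [-2.62, 2.62], [-0.44, 2.09], [-1.27, 1.32], [0.08, 2.57], [-1.32, 4.46], [0.12, 2], [-2.74, 2.74]. Speed limits (rad/s): [2.22, 2.22, 3.01, 3.01, 3.14, 3.14, 3.14].

### API

Orientations are given as a rotation vector (axis times angle).
In Python, from bench import sensors, imaging, order, arm gives the robot as it stands. The module is installed in compiled form; this text tells all that it offers.
- The arm moves only by the tool send_rows, never from a script. Its argument "rows" is a list of rows, each an object with "dp": the shift along the tool's x, y, z in mm, a list of three; "yaw": the turn about the tool's z in rad; "grip": the opening, from -1 (shut) to 1 (fully open), so that 0 is half open. A call has 1 to 12 rows; each row is the pose to reach, as a shift and turn from the pose commanded when the call began, along the tool's axes at that moment; what a row does not reach only later rows make up. A row lasts 1/8 s, in which the tool goes at most 62.5 mm and 10.7 degrees, less where a joint would pass 70% of its speed; a pose out of reach is approached as far as the arm can. A call with a gripper value outside its range is refused whole. The fingers move at their own pace and stop on an object; "squeeze" is the grip in N (left out, the last holds). Time passes only in rows, so rows that repeat a pose let the fingers close. It gives the time, the measured TCP pose, the force, the opening and the grip force at its end, in the units of the state.
- sensors.read_state(): the state, without advancing time (a new reading comes with each control period).
- imaging.snapshot(name): name is "side" or "top"; returns a dict with "image" (384x512x3 uint8, red, green, blue), "camera_matrix" (3x3 intrinsics, pixels), "T" (4x4, takes a point from camera to world coordinates). Camera axes: x right, y down, z forward; pixel columns grow to the right and rows downward; lengths in m; the calibration is good to about 2 mm. A picture is of the moment at which its call begins. There is no depth.
- order.close_job(): hands the job in; it is judged then, once.
Trained networks look in the newest picture that a camera, given by its name, has taken for a name from the list of things; names that differ only in an ending like _2 or _b are one class to them, and where a whole thing is asked for, a point or a joint stands for the part that bears it (a point fixed in the world has none). Each returns a list of dicts, best first, with "p" (0 to 1); they miss things now and then, are a little off and sometimes report something else, mostly with a low value. They report only what shows in the picture. A call takes as long as a camera call.
- imaging.trace(camera, target): "region" (384x512 bool, what is visible of it) and "position" ([column, row] in pixels, amid what is visible of it).
The state is a dict: "time": time; "joint_pos": joint angles; "joint_vel": joint speeds; "joint_torque": joint torques, N m; "eef_pos": TCP position; "orientation": TCP orientation; "ft_force": force on the tool from outside, world axes, zero at the start; "torque": the same for the moment, N m; "width": opening from 0.0 (shut) to 1.0 (fully open); "grasp_force": force on a finger pad.
Only numpy, scipy, OpenCV 4.12 (cv2) and the standard library are available. Lean on these libraries where they do the work, as an engineer would, in place of code of your own. Each camera call takes 0.05 s, during which the arm holds its last target. There are 200 camera calls.

## Working session

There is one attempt and no reset: what is moved stays moved. The work goes in short steps, Python scripts to look and compute and a tool call to move; the robot and the scene stay as the last step left them, time stands still between calls to the robot, and variables do not carry over. Pictures are saved under pics/ and viewed, at most 10 in all, crops included, and the job is handed in when it is done.

Besides the shell and the picture viewer there is one more tool, called as a command line: name --argument value ..., lists and objects as JSON in quotes. send_rows: Moves the arm, as the interface text tells. Its arguments: {"type":"object","properties":{"rows":{"type":"array","items":{"type":"object","properties":{"dp":{"type":"array","items":{"type":"number"}},"yaw":{"type":"number"},"grip":{"type":"number"}}}},"squeeze":{"type":"number"}},"required":["rows"]}

```bash
mkdir -p pics; cat > h.py <<'E'
import numpy as np, cv2
from bench import sensors, imaging, order, arm
def snap(n,f=None):
    s=imaging.snapshot(n)
    if f: cv2.imwrite('pics/'+f,s['image'][:,:,::-1])
    return s
def proj(s,P):
    P=np.atleast_2d(P);T=np.linalg.inv(s['T']);c=P@T[:3,:3].T+T[:3,3];u=c@s['camera_matrix'].T
    return u[:,:2]/u[:,2:]
def ray(s,px):
    d=s['T'][:3,:3]@np.linalg.inv(s['camera_matrix'])@np.array([px[0],px[1],1.]);return s['T'][:3,3],d/np.linalg.norm(d)
def atz(s,px,z):
    o,d=ray(s,px);return o+d*(z-o[2])/d[2]
E
python3 - <<'E'
from h import *
np.set_printoptions(precision=3,suppress=True)
st=sensors.read_state();print(st)
S={n:snap(n) for n in('top','side')}
cv2.imwrite('pics/a.png',cv2.resize(np.vstack([S['top']['image'],S['side']['image']])[:,:,::-1],(512,768))[:, :])
cv2.imwrite('pics/top.png',cv2.resize(S['top']['image'][:,:,::-1],(800,600)))
cv2.imwrite('pics/side.png',cv2.resize(S['side']['image'][:,:,::-1],(800,600)))
for n,s in S.items():
    print(n,s['T'],s['camera_matrix'][0])
    for t in ['bin_stocked','flag_stocked','bin_empty1','flag_empty1','screwdriver','plug','jar','decking','jbox0']:
        r=imaging.trace(n,t)
        print(t,[(round(x['p'],2),np.round(x['position'],1),int(x['region'].sum()),atz(s,x['position'],.13)) for x in r[:6]])
E
```

```text
{'time': 0.0, 'joint_pos': array([-1.203,  0.435,  0.025,  1.574, -0.012,  1.134, -0.075]), 'joint_vel': array([-0.001, -0.   ,  0.   ,  0.002,  0.   ,  0.001,  0.001]), 'joint_torque': array([  0.   , -66.786,   0.985, -31.444,  -0.061,   0.043,   0.   ]), 'eef_pos': array([0.283, 0.557, 0.226]), 'orientation': array([-0.733, -3.055,  0.002]), 'ft_force': array([-0.54 ,  0.804, -0.017]), 'torque': array([ 0.021, -0.019,  0.036]), 'grasp_force': 0.0, 'width': 0.9994184946709261}
top [[ 0.012 -0.994  0.105  0.426]
 [-1.    -0.011  0.013 -0.019]
 [-0.012 -0.105 -0.994  1.327]
 [ 0.     0.     0.     1.   ]] [459.482   0.    246.583]
bin_stocked [(0.7, array([248.1, 171.7]), 1659, array([ 0.603, -0.006,  0.13 ]))]
flag_stocked [(0.59, array([255.2, 184.6]), 727, array([ 0.569, -0.026,  0.13 ]))]
bin_empty1 [(0.67, array([329.6, 174.9]), 3363, array([ 0.597, -0.22 ,  0.13 ])), (0.65, array([160.7, 170.6]), 3161, array([0.604, 0.224, 0.13 ]))]
flag_empty1 [(0.96, array([158.7, 194.2]), 764, array([0.541, 0.227, 0.13 ])), (0.84, array([338.2, 208.4]), 751, array([ 0.509, -0.242,  0.13 ])),
[... 1677 characters left out ...]
y([297.7, 248.5]), 652, array([ 0.517, -0.242,  0.13 ]))]
screwdriver [(0.77, array([214.4, 256.3]), 329, array([ 0.366, -0.133,  0.13 ])), (0.51, array([145.5, 187.7]), 463, array([0.401, 0.234, 0.13 ])), (0.35, array([186.2, 172.5]), 289, array([0.535, 0.226, 0.13 ]))]
plug [(0.65, array([176.4, 166. ]), 342, array([0.537, 0.283, 0.13 ]))]
jar [(0.84, array([143.5, 186.6]), 506, array([0.4  , 0.244, 0.13 ])), (0.39, array([207.2, 177.5]), 2608, array([0.563, 0.156, 0.13 ]))]
decking [(0.78, array([349.4, 337.4]), 2091, array([ 0.408, -0.458,  0.13 ]))]
jbox0 [(0.58, array([276.5, 187.6]), 98, array([ 0.669, -0.028,  0.13 ])), (0.5, array([263.4, 186.2]), 140, array([0.648, 0.004, 0.13 ]))]
```

View pics/top.png

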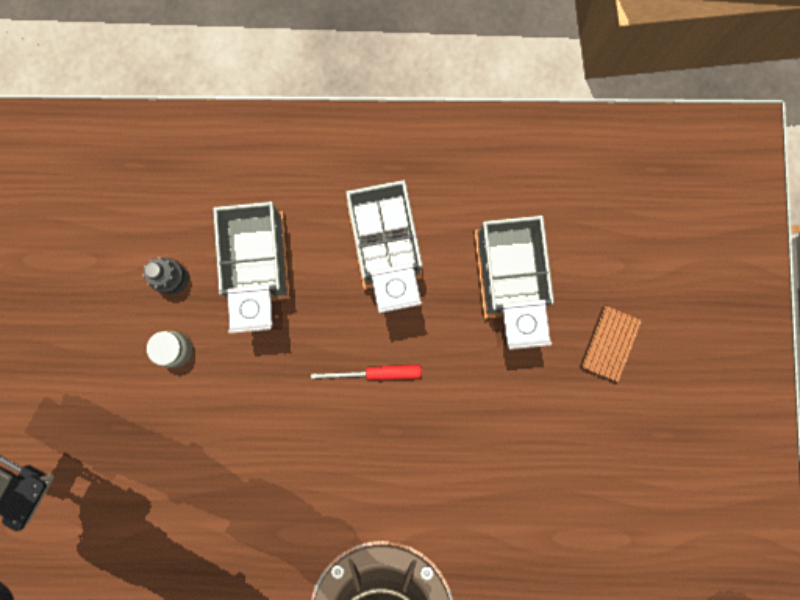

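View pics/side.png

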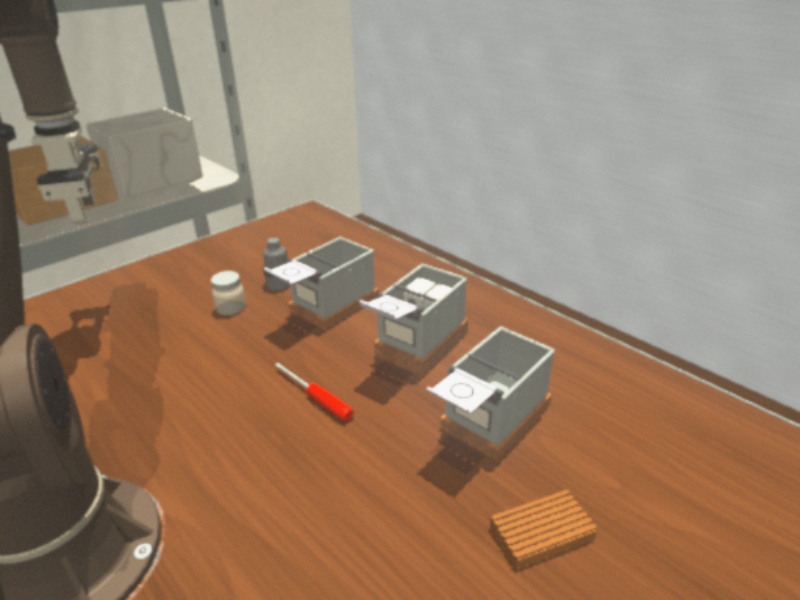

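The refilled bin is the middle one. In the top view (800 px scale) its flag is at about (397,288) and its rim corners at (348,192), (404,182) and (421,262). I'll zoom in to get exact corners.

```bash
python3 - <<'E'
from h import *
t=snap('top')['image'][110:210,215:275]; s=snap('side')['image'][160:240,225:305]
a=cv2.resize(t,None,fx=6,fy=6,interpolation=cv2.INTER_CUBIC); b=cv2.resize(s,None,fx=5.4,fy=5.4,interpolation=cv2.INTER_CUBIC)
o=np.zeros((600,800,3),np.uint8);o[:600,:360]=a;o[:432,362:794]=b[:432,:432]
cv2.imwrite('pics/z.png',o[:,:,::-1])
E
```

```text
(no output)
```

View pics/z.png

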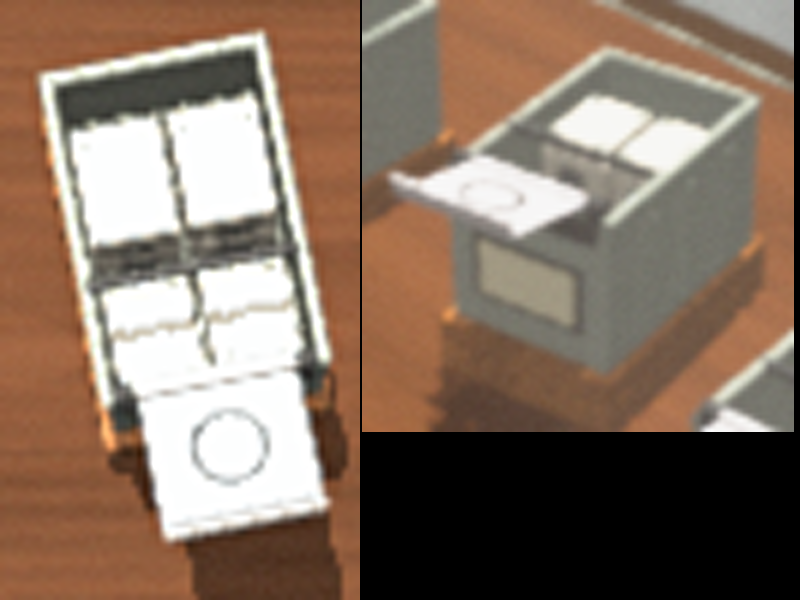

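```bash
cat > fit.py <<'E'
from h import *
from scipy.optimize import least_squares
np.set_printoptions(precision=4,suppress=True)
S={n:snap(n) for n in('top','side')}
T=lambda u,v:(215+u/6-.5+.08,110+v/6-.5+.08); D=lambda u,v:(225+(u-362)/5.4-.4,160+v/5.4-.4)
obs=[('top',(75,50,95),T(42,76)),('top',(75,-50,95),T(264,37)),('top',(-75,-50,95),T(328,360)),
('side',(75,50,95),D(606,50)),('side',(75,-50,95),D(759,99)),('side',(-75,-50,95),D(607,224)),
('side',(-75,-50,0),D(607,370)),('side',(-75,50,0),D(456,315)),('side',(75,-50,0),D(756,243))]
fl=[('top',35,0,T(163,535)),('top',-35,0,T(325,505)),('side',-35,0,D(515,233))]
def W(p,q):
    q=np.array(q)/1000;c,s=np.cos(p[2]),np.sin(p[2]);return np.array([p[0]+c*q[0]-s*q[1],p[1]+s*q[0]+c*q[1],p[3]+q[2]])
def edge(p,yy): return W(p,(-72-65*np.cos(p[4]),yy,100+65*np.sin(p[4])))
def res(p):
    r=[proj(S[n],W(p,q))[0]-o for n,q,o in obs]+[proj(S[n],edge(p,yy))[0]-o for n,yy,_,o in fl]
    return np.concatenate(r)
f=least_squares(res,[.64,0,.15,.02,.1],loss='soft_l1');p=f.x
print(p);print(res(p).reshape(-1,2))
print('hinge',W(p,(-72,0,100)),'edge',edge(p,0))
E
python3 fit.py
```

```text
[0.6716 0.0011 0.2029 0.0342 0.2533]
[[ 0.2468  0.2559]
 [ 0.0741 -0.3058]
 [ 0.3573  0.4917]
 [ 0.0735 -0.3   ]
 [ 0.0952 -0.2489]
 [ 0.0572  0.1043]
 [-0.1313  1.124 ]
 [-0.4913 -0.5549]
 [-0.7687 -0.247 ]
 [ 0.2667 -1.0233]
 [-0.0155 -1.1856]
 [-0.6985  0.4953]]
hinge [ 0.6011 -0.0134  0.1342] edge [ 0.5394 -0.0261  0.1505]
```

send_rows --rows '[{"dp": [-457, -431, 0], "yaw": -0.674, "grip": -1}, {"dp": [-457, -431, 0], "yaw": -0.674, "grip": -1}, {"dp": [-457, -431, 0], "yaw": -0.674, "grip": -1}, {"dp": [-457, -431, 0], "yaw": -0.674, "grip": -1}, {"dp": [-457, -431, 0], "yaw": -0.674, "grip": -1}, {"dp": [-457, -431, 0], "yaw": -0.674, "grip": -1}, {"dp": [-457, -431, 0], "yaw": -0.674, "grip": -1}, {"dp": [-457, -431, 0], "yaw": -0.674, "grip": -1}, {"dp": [-457, -431, 0], "yaw": -0.674, "grip": -1}, {"dp": [-457, -431, 0], "yaw": -0.674, "grip": -1}, {"dp": [-457, -431, 0], "yaw": -0.674, "grip": -1}, {"dp": [-457, -431, 0], "yaw": -0.674, "grip": -1}]'

```text
time: 2.7
eef_pos: [0.4951, -0.0343, 0.2266]
orientation: [0.317, -3.125, -0.001]
ft_force: [0.7, -0.7, -0.3]
width: 0.001
grasp_force: 0.0
```

send_rows --rows '[{"dp": [0, 0, 45], "yaw": 0, "grip": -1}, {"dp": [0, 0, 88], "yaw": 0, "grip": -1}, {"dp": [0, 0, 88], "yaw": 0, "grip": -1}]'

```text
time: 3.08
eef_pos: [0.4927, -0.0325, 0.1366]
orientation: [0.322, -3.119, -0.002]
ft_force: [-0.8, 0.8, 0.3]
width: 0.0
grasp_force: 0.0
```

```bash
cat > z.py <<'E'
from h import *
import sys
a=snap('top')['image'][100:230,205:285]; b=snap('side')['image'][130:250,195:305]
a=cv2.resize(a,(360,585),interpolation=cv2.INTER_CUBIC); b=cv2.resize(b,(440,480),interpolation=cv2.INTER_CUBIC)
o=np.zeros((600,800,3),np.uint8);o[:585,:360]=a;o[:480,360:800]=b
cv2.imwrite('pics/'+sys.argv[1],o[:,:,::-1]); print(sensors.read_state()['eef_pos'],sensors.read_state()['ft_force'])
E
python3 z.py z1.png
```

```text
[ 0.49548702 -0.03322747  0.13966103] [0.6526416  0.02375486 0.6720007 ]
```

View pics/z1.png

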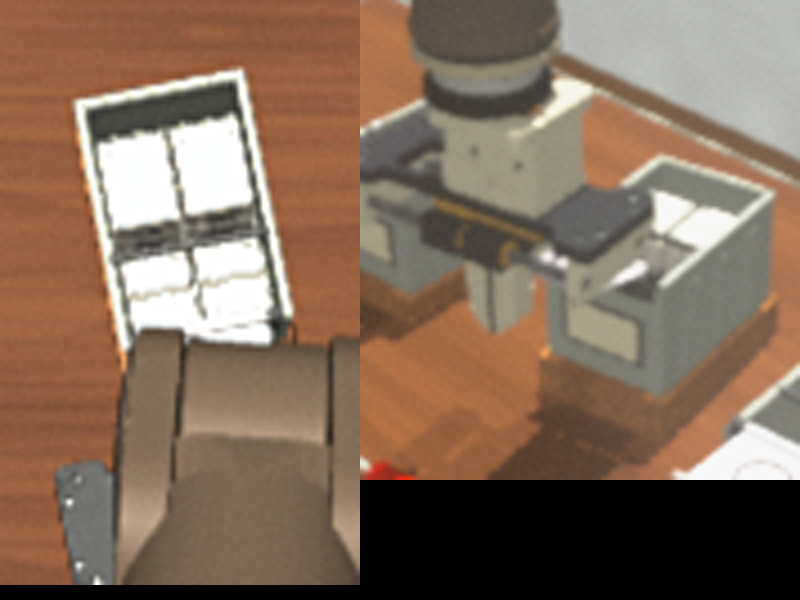

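The finger tip is near (490,330) in the zoomed side crop, clear in front of the flag. Next I push the lip inward while rising along its arc.

send_rows --rows '[{"dp": [-23, 0, 0], "yaw": 0, "grip": -1}, {"dp": [-30, 0, -2], "yaw": 0, "grip": -1}, {"dp": [-36, 0, -8], "yaw": 0, "grip": -1}, {"dp": [-42, 0, -16], "yaw": 0, "grip": -1}, {"dp": [-48, 0, -24], "yaw": 0, "grip": -1}]'

```text
time: 3.8
eef_pos: [0.5367, -0.0252, 0.1633]
orientation: [0.317, -3.115, -0.002]
ft_force: [-20.2, -1.7, 12.0]
width: 0.004
grasp_force: 10.1
```

```bash
python3 z.py z2.png
```

```text
[ 0.53728865 -0.02514797  0.1640366 ] [-21.5568388   -1.15166018  14.44927396]
```

View pics/z2.png

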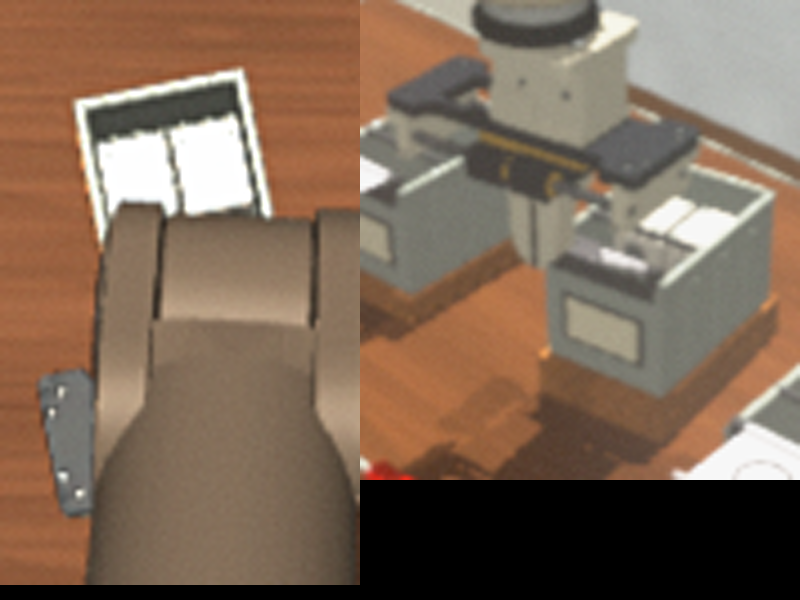

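The force of about 21 N back and 14 N up says the lip is sliding up the finger with friction. I'll back off, drop below the bend, then carry it along the arc.

send_rows --rows '[{"dp": [14, 0, 0], "yaw": 0, "grip": -1}, {"dp": [14, 0, 16], "yaw": 0, "grip": -1}, {"dp": [6, 0, 17], "yaw": 0, "grip": -1}, {"dp": [2, 0, 16], "yaw": 0, "grip": -1}]'

```text
time: 4.4
eef_pos: [0.5376, -0.0255, 0.1459]
orientation: [0.317, -3.118, -0.0]
ft_force: [-20.6, -2.8, 13.9]
width: 0.002
grasp_force: 10.4
```

send_rows --rows '[{"dp": [-1, 0, -3], "yaw": 0, "grip": -1}, {"dp": [-4, 0, -8], "yaw": 0, "grip": -1}, {"dp": [-8, 0, -13], "yaw": 0, "grip": -1}, {"dp": [-13, 0, -18], "yaw": 0, "grip": -1}, {"dp": [-18, 0, -23], "yaw": 0, "grip": -1}, {"dp": [-23, 0, -27], "yaw": 0, "grip": -1}]'

```text
time: 5.15
eef_pos: [0.5634, -0.0204, 0.1741]
orientation: [-0.318, 3.125, -0.0]
ft_force: [-0.5, -0.3, -0.4]
width: 0.003
grasp_force: 0.4
```

```bash
python3 z.py z3.png
```

```text
[ 0.56389242 -0.02027238  0.17428165] [-0.01635446 -0.58063542 -0.15077556]
```

View pics/z3.png

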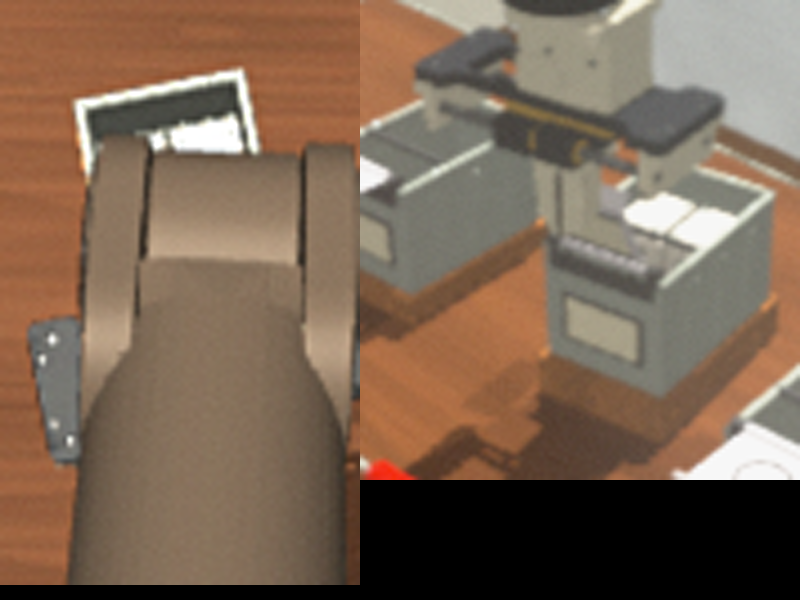

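The flag now stands steeply, just right of the finger at about (615,205), and there is no load. I'll keep pushing over the top.

send_rows --rows '[{"dp": [-10, 0, -5], "yaw": 0, "grip": -1}, {"dp": [-20, 0, -7], "yaw": 0, "grip": -1}, {"dp": [-31, 0, -7], "yaw": 0, "grip": -1}, {"dp": [-41, 0, -5], "yaw": 0, "grip": -1}, {"dp": [-51, 0, -1], "yaw": 0, "grip": -1}, {"dp": [-61, 0, 5], "yaw": 0, "grip": -1}, {"dp": [-68, 0, 13], "yaw": 0, "grip": -1}, {"dp": [-71, 0, 18], "yaw": 0, "grip": -1}]'

```text
time: 6.25
eef_pos: [0.6326, -0.0061, 0.1548]
orientation: [0.318, -3.125, 0.0]
ft_force: [-0.7, 1.0, 0.7]
width: 0.006
grasp_force: 0.4
```

```bash
python3 z.py z4.png
```

```text
[ 0.632253  -0.0060904  0.1548404] [-0.04559891  0.24298951 -0.06474739]
```

View pics/z4.png

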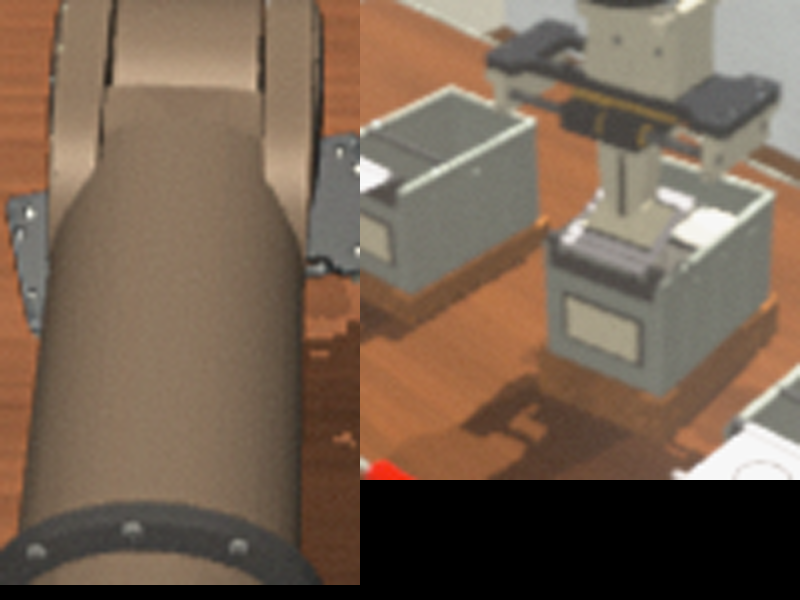

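The flag leans back over the bin with its card face showing under the finger, at about (620,230). Next I press it down to the stop.

send_rows --rows '[{"dp": [-3, 0, 6], "yaw": 0, "grip": -1}, {"dp": [-5, 0, 11], "yaw": 0, "grip": -1}, {"dp": [-7, 0, 16], "yaw": 0, "grip": -1}, {"dp": [-8, 0, 18], "yaw": 0, "grip": -1}, {"dp": [-8, 0, 20], "yaw": 0, "grip": -1}, {"dp": [-8, 0, 21], "yaw": 0, "grip": -1}]'

```text
time: 7.1
eef_pos: [0.6404, -0.0045, 0.136]
orientation: [-0.318, 3.124, 0.001]
ft_force: [-5.8, 0.3, 16.2]
width: 0.007
grasp_force: 8.2
```

send_rows --rows '[{"dp": [0, 0, 2], "yaw": 0, "grip": -1}, {"dp": [0, 0, 2], "yaw": 0, "grip": -1}]'

```text
time: 7.35
eef_pos: [0.6405, -0.0045, 0.1358]
orientation: [-0.318, 3.123, 0.001]
ft_force: [-11.4, -0.3, 25.5]
width: 0.004
grasp_force: 12.8
```

send_rows --rows '[{"dp": [0, 0, -40], "yaw": 0, "grip": -1}, {"dp": [0, 0, -95], "yaw": 0, "grip": -1}, {"dp": [60, 0, -110], "yaw": 0, "grip": -1}, {"dp": [120, 0, -110], "yaw": 0, "grip": -1}, {"dp": [150, 60, -110], "yaw": 0, "grip": -1}, {"dp": [150, 120, -110], "yaw": 0, "grip": -1}, {"dp": [150, 180, -110], "yaw": 0, "grip": -1}, {"dp": [150, 240, -110], "yaw": 0, "grip": -1}, {"dp": [150, 300, -110], "yaw": 0, "grip": -1}, {"dp": [150, 300, -110], "yaw": 0, "grip": -1}, {"dp": [150, 300, -110], "yaw": 0, "grip": -1}]'

```text
time: 8.72
eef_pos: [0.4329, 0.2585, 0.2427]
orientation: [-0.319, 3.125, -0.001]
ft_force: [1.3, 0.1, -0.8]
width: 0.003
grasp_force: 0.0
```

```bash
python3 z.py z5.png; python3 - <<'E'
from h import *
snap('side','s2.png')
E
```

```text
[0.43336691 0.25742846 0.24277913] [-0.02060147  0.54207427  0.19068508]
```

View pics/z5.png

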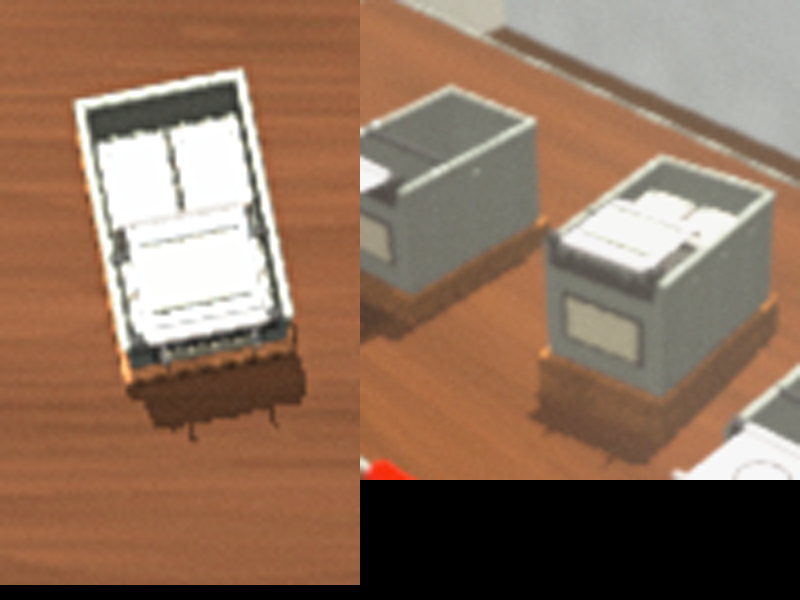

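View pics/s2.png

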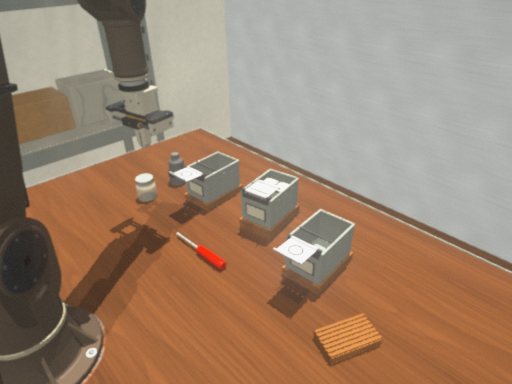

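The flag at (268,187) lies level over the stocked bin with its card lines up. When I pressed harder, the fingertip height hardly changed, so it is at its stop. The other two flags still stand out and the boxes and bystanders look unmoved.

```bash
python3 -c "
from bench import order; print(order.close_job())"
```

```text
the job is handed in; nothing more can be done
None
```

The refilled bin's flag is folded back to its stop over the bin, card face up; in the last pictures the two empty bins' flags still stand out and nothing else looks moved, and the job is handed in, though no verdict came back.

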